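# Clamp a seal stone in the engraving clamp

## Robot

A 7-joint arm with a two-finger parallel gripper is mounted at the origin on the work surface. World frame = base frame: x ahead of the robot, y to its left, z up, the work surface at z = 0. Lengths are in m, angles in rad, forces in N, time in s.
With the tool pointing down it reaches from about 0.425 to 0.875 m from the base axis. Payload 4.7 kg.
Tool frame: the origin (TCP) lies at the very end of the fingers, on their centre line; the grasp point (between the pads) lies 19 mm behind it; z points along the fingers, y is the line along which they close (so a half turn about z gives the same grasp; the last joint's range is limited). The gripper opens to 87 mm and grips with 3 to 60 N. Pads are 19 mm wide; open, the fingers measure 117 mm over their backs; the gripper's body (75 mm by 190 mm) begins 51 mm behind the grasp point.
Start: joints at [-1.1, 0.321, -0.07, 1.45, 0.023, 1.371, -0.057], TCP at [0.287, 0.583, 0.223] pointing down, gripper open.
Joint ranges: [-2.86, 2.86], [-0.3, 2.09], [-1.38, 1.24], [0.06, 2.45], [-1.56, 4.7], [0.09, 2.05], [-2.69, 2.69]. Speed limits (rad/s): [2.57, 2.57, 3.14, 3.14, 3.14, 3.14, 3.14].

## Interface

Orientations are given as a rotation vector (axis times angle).
In Python, from bench import get_state, get_image, get_calibration, close_job gives the robot as it stands.
- The arm moves only by the shell command python3 -m crank 'ROWS' [FORCE]. ROWS is JSON, a list of rows, each a list of 5 numbers: the opening, from 0 (shut) to 1 (fully open), then the shift along the world's x, y, z in units of 0.2 m (1.0 is 0.2 m), then the turn about the world's z in units of 2 pi rad (1.0 is 2 pi rad). A call has 1 to 5 rows; each row is the pose to reach, as a shift and turn from the pose commanded when the call began, turning the shorter way round; what a row does not reach only later rows make up. A row lasts 1/8 s, in which the tool goes at most 62.5 mm and 10.7 degrees, less where a joint would pass 70% of its speed; a pose out of reach is approached as far as the arm can. A call with a number of a shift or a turn outside -1 to 1 is refused whole. A call with a gripper value outside its range is refused whole. The fingers move at their own pace and stop on an object; FORCE is the grip in N (left out, the last holds). Time passes only in rows, so rows that repeat a pose let the fingers close. It gives the time, the measured TCP pose, the force, the opening and the grip force at its end, in the units of the state.
- get_state(): the state, without advancing time (a new reading comes with each control period).
- get_image(name): name is "scene" or "top" or "wrist"; returns the picture (400x640x3 uint8, red, green, blue); there is no depth.
- get_calibration(name): a dict with "fovy" (degrees; the focal length in pixels is half the picture's height over the tangent of half this angle, whatever the lens; pixels are square), "cx", "cy" (the principal point, pixels), "k1" (the pictures are not rectified: a ray, as slopes to the right and down, at radius r is drawn at 1 + k1 r^2 times it, then the intrinsics apply), "R" (3x3) and "t" (3): a world point X has camera coordinates R X + t. Camera axes: x right, y down, z forward; pixel columns grow to the right and rows downward; lengths in m; the calibration is good to about 2 mm. A picture is of the moment at which its call begins: read the wrist's pose just before it. get_calibration takes no time and is no camera call; for the wrist camera it gives the pose at the moment of the call.
- close_job(): hands the job in; it is judged then, once.
The state is a dict: "time": time; "joint_positions": joint angles; "qd": joint speeds; "joint_torque": joint torques, N m; "position": TCP position; "tool_rot": TCP orientation; "ft_force": force on the tool from outside, world axes, zero at the start; "torque": the same for the moment, N m; "grip_width": opening from 0.0 (shut) to 1.0 (fully open); "grip_force": force on a finger pad.
Only numpy, scipy, OpenCV 4.12 (cv2) and the standard library are available. Lean on these libraries where they do the work, as an engineer would, in place of code of your own. Each camera call takes 0.05 s, during which the arm holds its last target. There are 200 camera calls.

## Task

Stand the taller seal stone upright on the bed of the engraving clamp, in the gap between the sliding jaw and the far stop block, setting it down without dropping it. Then push the sliding jaw up, gently, until the stone is pinched firmly and squarely against the stop block, and only then press the raised cam lever all the way down to lock it. Do not crush the soft stone, and leave the smaller stone, the jar and the brush where they are.

Things in the scene. Friction and masses are not known exactly. Their poses are not given: they have to be found in the camera images.
- bed: The engraving clamp's fixed aluminium bed: a plate 280 mm long (x) by 110 mm wide (y), 22 mm thick; its top is the deck. Origin in the middle of the underside (plate from x = -130 to +150 mm). Its x axis is the sliding direction, from the sliding jaw to the far stop block; y across, z up.
- stop_mid (a point): Middle of the zone, on the bed, where the stop block's face may lie. The block (30 long, 80 wide, 35 mm high above the deck, face square to the bed's x, looking at the jaw) is screwed down anywhere within 22 mm either way of this point along x; where is not reported, so the jaw must be closed by feel. 90 mm from the bed's origin. Axes as the bed's.
- carriage (a joint): Travel of the sliding jaw along the bed's +x, in m: 0 fully back, growing towards the stop block, at most 0.095. Starts at 0 to 0.015. Dry friction: 7 N moves it and it stays where it is left. Once it pinches the stone against the block the force rises steeply; a push of 11 to 16 N in all is enough.
- push_face (a point): Middle of the back of the sliding jaw's upright push plate (60 wide, 10 thick, its top 46 mm above the deck): the face looking along the bed's -x, where the jaw is pushed. 45.5 mm above the table. Axes as the bed's. The jaw's front face lies 115 mm ahead of it (+x).
- jaw_face (a point): Middle of the sliding jaw's front face (70 wide, top 36 mm above the deck), which meets the stone. Axes as the bed's. A steel pad (36 wide, 20 high) lies flush in it; the cam pushes it out by 3 mm as the lever goes down, which squeezes the stone with about 7 N if the jaw was already against it.
- cam_lever (a joint): Cam lever on the sliding jaw, rad: 0 down (level, locked), positive raised; starts at 0.65 to 0.80, stays where left; leave it up until the jaw is tight. Pivot axis along the bed's x, 25 mm behind the jaw face, at y = +24 mm, 65 mm above the table; the lever, 12 to 18 mm wide, reaches 95 mm from it towards -y. Resists with 0.25 N m (4 N at the press point), hard stop at 0.
- lever_press (a point): Point on the lever's top face, 58 mm from the pivot, where it can be pressed. When locked it is 70.5 mm above the table and 34 mm to the -y side of the bed's centre line. Axes: x as the bed's, z square to the lever's top.
- stone_center (a point): Centre of the taller seal stone: a plain grey-white marble block 30 x 30 mm and 60 mm tall, about 0.15 kg, standing upright on the table to the +y side of the clamp. Axes square to its faces, z up. It chips when the clamp squeezes it with more than 30 N.
- small_stone: Bystander: a smaller marble block, 22 x 22 x 40 mm, standing near the tall one. Origin under its centre.
- paste_jar: Bystander: white lidded seal-paste jar, 64 mm across, 42 mm high, on the -y side of the clamp. Origin under its centre.
- brush: Bystander: blue cleaning brush lying on the table on the -y side of the clamp.
There are look-alikes about, which are no part of the job. Leave any brown, green or red look-alike of the part that bears stone_center alone.

How it is judged:
On the way, in this order (a step that is already met when the one before it is completed fails the run):
1. the tall stone stands upright on the bed between jaw and stop block, let go, with the lever still up (z of stone_center in the frame of bed between 0.049 and 0.055 m and x of stone_center in the frame of bed between 0.01 and 0.1 m and y of stone_center in the frame of bed between -0.025 and 0.025 m and angle between stone_center's own z axis and vertical below 0.08 rad and contact force between the fingers and stone below 0.1 N and value of joint cam_lever above 0.55 rad), for 0.1 s.
2. the jaw is pushed up until it presses the stone firmly (more than 2 N) against the block, with the lever still up (contact force between each of carriage, stopblock and stone above 2 N and value of joint cam_lever above 0.55 rad), for 0.1 s.
3. the lever is pressed down (value of joint cam_lever below 0.06 rad), for 0.1 s.
At the end, for the whole second after the job is handed in: The lever is down (within 0.06 rad of its stop); jaw and stop block both press the tall stone with more than 2 N; the stone stands on the bed, upright and square to the jaw within 0.08 rad, its centre within 25 mm of the bed's centre line, at rest (value of joint cam_lever below 0.06 rad and contact force between each of carriage, stopblock and stone above 2 N and (angle between the x axis of stone_center and the x axis of bed, either way round below 0.08 rad or angle between the y axis of stone_center and the x axis of bed, either way round below 0.08 rad) and z of stone_center in the frame of bed between 0.049 and 0.055 m and y of stone_center in the frame of bed between -0.025 and 0.025 m and angle between stone_center's own z axis and vertical below 0.08 rad and linear speed of stone below 0.02 m/s); the robot touches nothing.
It fails at once if the stone is squeezed with more than 30 N by the clamp (contact force between any of carriage, stopblock and stone above 30 N).
It fails at once if the stone is dropped or knocked (moves faster than 0.5 m/s while not held) (contact force between the fingers and stone below 0.1 N and linear speed of stone above 0.5 m/s).
It fails at once if the smaller stone, the jar or the brush is moved more than 15 mm (distance of any of small_stone, paste_jar, brush from where it was at the start of the episode above 0.015 m).
It also fails if it takes over 72 s, if anything falls off the work surface, if the arm or the gripper's body presses on something with over 40 N, if the wrist force passes 120 N, or if a joint passes its speed limit or range.

## Working session

There is one attempt and no reset: what is moved stays moved. The work goes in short steps, Python scripts to look and compute and a shell command to move; the robot and the scene stay as the last step left them, time stands still between calls to the robot, and variables do not carry over. Pictures are saved under pics/ and viewed, at most 10 in all, crops included, and the job is handed in when it is done.

```bash
mkdir -p pics; ls; python3 - <<'E'
from bench import *
import cv2,numpy as np
s=get_state();print(s)
for n in("scene","top","wrist"):
    im=get_image(n);cv2.imwrite(f"pics/{n}0.png",im[:,:,::-1]);c=get_calibration(n);print(n,c)
E
```

```text
pics
{'time': 0.0, 'joint_positions': array([-1.09989141,  0.32184156, -0.07012024,  1.4516849 ,  0.02263348,
        1.37079621, -0.05690547]), 'qd': array([-2.66245569e-04, -9.48399522e-05,  8.69817521e-04,  7.41836679e-04,
       -1.05197787e-04, -5.14442243e-04,  6.42783109e-05]), 'joint_torque': array([-3.95279176e-05, -4.91298866e+01, -4.04076995e-01, -3.12520480e+01,
       -6.39447151e-02,  4.37510514e-02,  1.70465250e-04]), 'position': array([0.28649307, 0.58283323, 0.22144478]), 'tool_rot': array([-7.11151247e-01, -3.05971207e+00,  3.00829129e-03]), 'ft_force': array([-0.82122915,  0.36831903, -0.21167339]), 'torque': array([0.01671323, 0.02861525, 0.05749204]), 'grip_force': 0.0, 'grip_width': 1.0007743468792623}
scene {'fovy': 44.68784003267218, 'cx': 317.97775066064105, 'cy': 201.516871363094, 'k1': -0.06791927159727142, 'R': array([[-0.80831075,  0.5886974 ,  0.00831281],
       [ 0.47488627,  0.66025845, -0.58184346],
       [-0.34801833, -0.46636269, -0.81325831]]), 't': array([ 0.44020013, -0.24242095,  1.36781963])}
top {'fovy': 56.854891450112774, 'cx': 314.03748274405103, 'cy': 199.1546308780498, 'k1': -0.08056618299592794, 'R': array([[ 0.02638133, -0.9991734 ,  0.03092816],
       [-0.98454144, -0.03132917, -0.1723271 ],
       [ 0.17315361, -0.02590384, -0.98455412]]), 't': array([-0.00552688,  0.57650714,  0.82620085])}
wrist {'fovy': 62.29577875567225, 'cx': 324.5999172931661, 'cy': 199.98707847481958, 'k1': 0.01073022546547239, 'R': array([[ 0.44165641,  0.89718283, -0.00160854],
       [ 0.86967213, -0.42767175,  0.24651016],
       [ 0.22047675, -0.1102717 , -0.96913887]]), 't': array([-0.64841229, -0.02819644,  0.3897912 ])}
```

View pics/scene0.png

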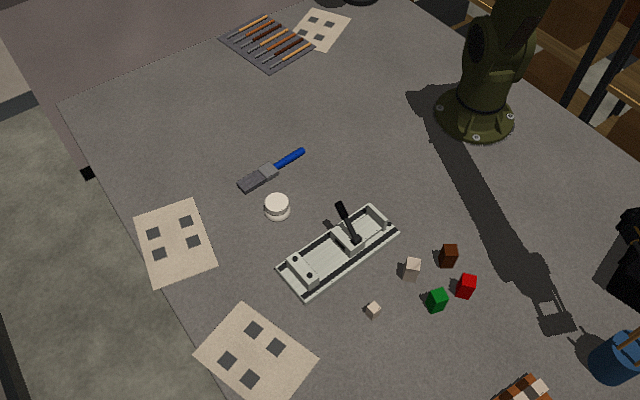

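View pics/top0.png

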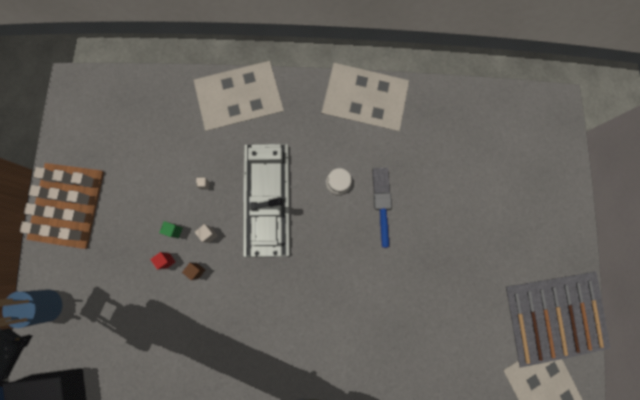

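Tall-stone candidates in scene/top pixels: white block (413,268)/(205,233); small white (373,309)/(202,183) is the bystander; green (437,299), brown (449,255) and red (466,286) are look-alikes. I choose the white block at (413,268) and check it with close crops.

```bash
cat > h.py <<'E'
import cv2,numpy as np
from bench import *
def K(c):
    f=200/np.tan(np.radians(c["fovy"])/2); return np.array([[f,0,c["cx"]],[0,f,c["cy"]],[0,0,1]]),np.array([c["k1"],0,0,0.])
def proj(c,X):
    k,d=K(c); return cv2.projectPoints(np.array(X,float).reshape(-1,3),cv2.Rodrigues(c["R"])[0],c["t"],k,d)[0][:,0]
def back(c,uv,z):
    k,d=K(c); p=cv2.undistortPoints(np.array(uv,float).reshape(-1,1,2),k,d)[:,0]
    r=np.c_[p,np.ones(len(p))]@c["R"]; o=-c["R"].T@c["t"]; return o+r*((z-o[2])/r[:,2])[:,None]
E
python3 - <<'E'
from h import *
a=cv2.imread("pics/scene0.png")[190:320,265:425]
b=cv2.imread("pics/top0.png")[135:265,150:310]
cv2.imwrite("pics/crop0.png",np.vstack([cv2.resize(a,None,fx=4.6,fy=4.6,interpolation=3)])[:598])
cv2.imwrite("pics/crop1.png",cv2.resize(b,None,fx=4.6,fy=4.6,interpolation=3)[:598])
E
```

```text
(no output)
```

View pics/crop0.png

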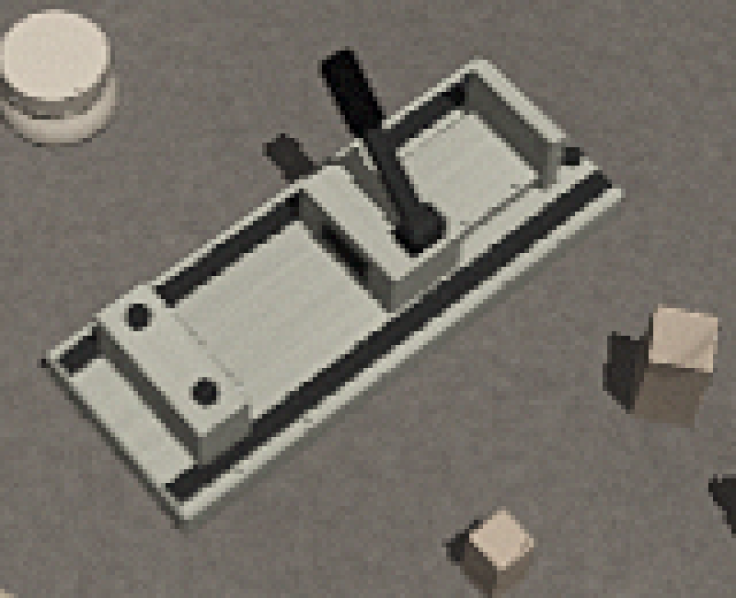

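View pics/crop1.png

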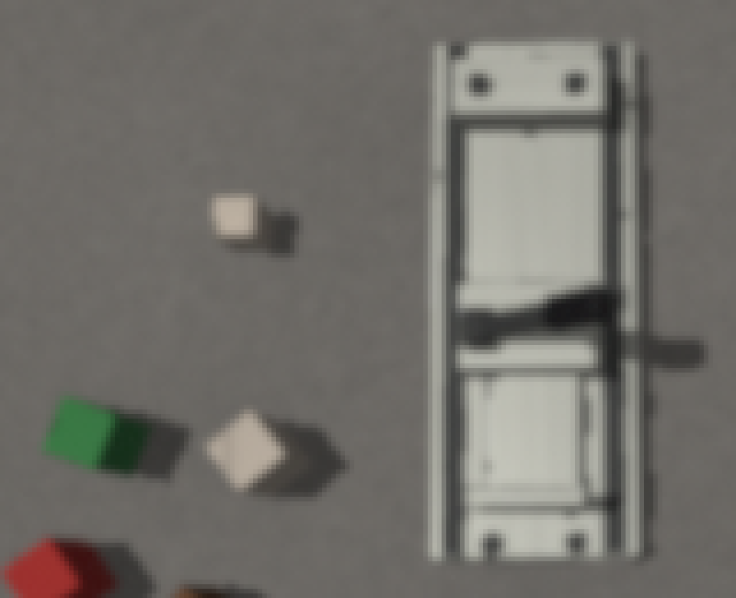

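Crop0 confirms the tall, plain grey-white stone (top face about (683,338)), twice as tall as wide. Crop1 shows its top face as a diamond centred at (245,450), with the bed aligned roughly with world x, the stop block at the top, the lever at row ~320 and the push plate at the bottom.

```bash
python3 - <<'E'
from h import *
ct=get_calibration("top");cs=get_calibration("scene")
T=lambda p:np.array(p,float)/4.6+[150,135]; S=lambda p:np.array(p,float)/4.6+[265,190]
np.set_printoptions(precision=4,suppress=True)
P=lambda *a:print(a[0],*[x[:2] for x in a[1]],'mean',a[1].mean(0)[:2])
P("bed top",back(ct,T([(430,42),(640,42),(640,558),(430,558)]),.022))
P("bed sc",back(cs,S([(182,515),(48,358),(480,62),(622,193)]),.022))
P("stone top",back(ct,T([(205,450),(250,408),(285,450),(243,492)]),.06))
P("stone sc",back(cs,S([(655,307),(718,312),(712,372),(648,362)]),.06))
P("small",back(ct,T([(210,195),(257,195),(257,238),(210,238)]),.04))
P("stopface top",back(ct,T([(450,117),(606,117)]),.057))
P("stopface sc",back(cs,S([(250,405),(150,290)]),.057))
P("jawface top",back(ct,T([(458,286),(600,286)]),.058))
P("jawface sc",back(cs,S([(392,282),(303,190)]),.058))
P("push top",back(ct,T([(465,557),(605,557)]),.068))
P("push sc",back(cs,S([(552,140),(480,62)]),.068))
P("jar",back(cs,S([(55,50)]),.042))
E
```

```text
bed top [0.716  0.1914] [0.7198 0.0768] [0.4411 0.0663] [0.4379 0.1749] mean [0.5787 0.1274]
bed sc [0.7168 0.1885] [0.7222 0.086 ] [0.4461 0.0728] [0.4396 0.1762] mean [0.5811 0.1309]
stone top [0.4871 0.2849] [0.509  0.2638] [0.4885 0.2446] [0.4668 0.2642] mean [0.4879 0.2644]
stone sc [0.489  0.2466] [0.467  0.2658] [0.4906 0.2871] [0.5109 0.266 ] mean [0.4894 0.2664]
small [0.6226 0.299 ] [0.6233 0.2742] [0.6003 0.2723] [0.5995 0.2971] mean [0.6114 0.2857]
stopface top [0.6642 0.1723] [0.6668 0.0912] mean [0.6655 0.1317]
stopface sc [0.6697 0.1758] [0.6725 0.1007] mean [0.6711 0.1383]
jawface top [0.5749 0.1628] [0.5773 0.0904] mean [0.5761 0.1266]
jawface sc [0.5789 0.1637] [0.5821 0.099 ] mean [0.5805 0.1313]
push top [0.4382 0.1505] [0.4403 0.0818] mean [0.4392 0.1161]
push sc [0.4716 0.1514] [0.4705 0.0954] mean [0.4711 0.1234]
jar [ 0.6277 -0.0496] mean [ 0.6277 -0.0496]
```

```bash
python3 -m crank '[[1,0.5,-0.8,0,-0.026],[1,0.5,-0.8,0,-0.026],[1,0.5,-0.8,0,-0.026],[1,0.5,-0.8,0,-0.026]]' && python3 -m crank '[[1,0.5,-0.79,0,-0.026],[1,0.5,-0.79,0,-0.026],[1,0.5,-0.79,0,-0.026],[1,0.5,-0.79,0,-0.026],[1,0.5,-0.79,0,-0.026]]'; python3 - <<'E'
from h import *
s=get_state();c=get_calibration("wrist");im=get_image("wrist")
print(s["time"],s["position"],s["tool_rot"],s["ft_force"])
cv2.imwrite("pics/w1.png",im[:,:,::-1]);np.savez("w1.npz",**c)
print(proj(c,[[.489,.266,.06],[.6114,.2857,.04],s["position"]]))
E
```

```text
time: 0.65
position: [0.3913, 0.4176, 0.2227]
tool_rot: [0.973, 2.984, -0.002]
ft_force: [-0.5, 0.6, -0.7]
grip_width: 1.002
grip_force: 0.0
time: 1.27
position: [0.4861, 0.2665, 0.2223]
tool_rot: [-1.198, -2.903, -0.001]
ft_force: [-0.9, -0.8, -0.1]
grip_width: 1.004
grip_force: 0.0
1.275 [0.48611418 0.2664503  0.22234484] [-1.19813417e+00 -2.90309202e+00 -5.58437107e-04] [-0.85539714 -0.82682358 -0.14612201]
[[327.56036282 188.49167485]
 [417.37069946 248.60864721]
 [326.91221226 249.58749754]]
```

View pics/w1.png

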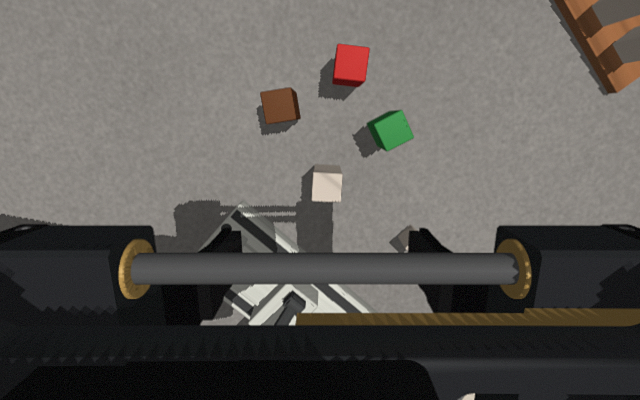

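The wrist view shows the white stone's top face at about (313-342, 174-201), nearly aligned with the fingers; the brown, red and green look-alikes lie above it in the picture. I'll fit its edges.

```bash
python3 - <<'E'
from h import *
c=dict(np.load("w1.npz"));im=cv2.imread("pics/w1.png")
g=im[155:215,295:360].astype(int);
m=((g.min(2)>135)).astype(np.uint8);print(m.sum())
n,l,st,_=cv2.connectedComponentsWithStats(m);k=1+np.argmax(st[1:,4]);print(st[k])
pts=cv2.findContours((l==k).astype(np.uint8),0,1)[0][0][:,0]+[295,155]
w=back(c,pts,.06)[:,:2]
r=cv2.minAreaRect((w*1000).astype(np.float32));print(r)
s=get_state();R=cv2.Rodrigues(s["tool_rot"])[0];print("tool y deg",np.degrees(np.arctan2(R[1,1],R[0,1])),s["position"])
for row in g[::6].mean(2)[:, ::4]: print(row.astype(int))
E
```

```text
879
[ 17  17  31  30 839]
((487.2587890625, 266.6216125488281), (29.60811424255371, 29.4461727142334), 43.389427185058594)
tool y deg 45.25172903851834 [0.48566427 0.26723454 0.22231648]
[135 136 137 140 136 132 133 139 131 132 130 126 123 138 126 132 133]
[131 125 134 127 136 136 138 133 131 132 134 136 133 130 130 132 126]
[135 131 135 131 104 110 109 108 107 108 110 108 133 136 138 131 135]
[138 139 139  64  67 198 181 164 161 159 154 140 137 134 133 132 131]
[137 143  67  68  62 202 197 198 184 178 198 205 128 128 132 125 132]
[134 137  65  69  68 201 202 199 197 197 184 181 129 132 132 130 131]
[137 137  67  66  74 201 200 200 201 199 200 197 132 132 125 137 137]
[134 130  73  70  92 199 201 199 200 199 199 203 135 127 133 132 132]
[138  69  68  70  69  66  66  67  61  61 130 134 134 132 135 139 134]
[ 66  64  67  69  64  69  67  64  70  65 132 130 131 129 131 138 132]
```

```bash
python3 -m crank '[[1,0.01,-0.005,-0.3,-0.005],[1,0.01,-0.005,-0.6,-0.005],[1,0.01,-0.005,-0.85,-0.005],[1,0.01,-0.005,-0.98,-0.005],[1,0.01,-0.005,-0.98,-0.005]]' 20 && python3 -m crank '[[0,0,0,0,0],[0,0,0,0,0],[0,0,0,0,0],[0,0,0,0,0],[0,0,0,0,0]]' 20
```

```text
time: 1.95
position: [0.4858, 0.2654, 0.0242]
tool_rot: [-1.239, -2.883, 0.006]
ft_force: [0.2, 0.2, 0.8]
grip_width: 0.997
grip_force: 0.0
time: 2.58
position: [0.4888, 0.2644, 0.0268]
tool_rot: [1.245, 2.884, 0.001]
ft_force: [-0.4, -0.2, -0.3]
grip_width: 0.516
grip_force: 0.0
```

```bash
python3 -m crank '[[0,0,0,0,0],[0,0,0,0,0],[0,0,0,0,0],[0,0,0,0,0]]' && python3 -m crank '[[0,0,0,0.15,0],[0,0,0,0.4,0],[0,0,0,0.5,0],[0,0,0,0.5,0]]'
```

```text
time: 3.08
position: [0.4889, 0.2646, 0.0267]
tool_rot: [1.245, 2.884, 0.001]
ft_force: [1.1, 1.0, 1.4]
grip_width: 0.342
grip_force: 19.9
time: 3.58
position: [0.4895, 0.2647, 0.1279]
tool_rot: [1.245, 2.883, 0.004]
ft_force: [1.3, -0.2, -1.0]
grip_width: 0.345
grip_force: 19.9
```

```bash
python3 -m crank '[[0,0.2,-0.05,0.05,0.027],[0,0.45,-0.2,0.05,0.055],[0,0.66,-0.4,0.05,0.082],[0,0.66,-0.6,0.05,0.11],[0,0.66,-0.67,0.05,0.137]]' && python3 -m crank '[[0,0,0,0,0],[0,0,0,0,0],[0,0,0,0,0]]'; python3 - <<'E'
from h import *
s=get_state();c=get_calibration("wrist");im=get_image("wrist")
R=cv2.Rodrigues(s["tool_rot"])[0];print("tool y deg",np.degrees(np.arctan2(R[1,1],R[0,1])),s["position"])
cv2.imwrite("pics/w2.png",im[:,:,::-1]);np.savez("w2.npz",**c)
t=get_image("top");cv2.imwrite("pics/t2.png",t[:,:,::-1])
print(proj(c,[[.57,.1285,.022],[.44,.07,.022],[.44,.176,.022],[.578,.13,.058]]))
E
```

```text
time: 4.2
position: [0.62, 0.1252, 0.1335]
tool_rot: [0.072, -3.136, 0.005]
ft_force: [-0.1, 0.4, -1.9]
grip_width: 0.345
grip_force: 19.9
time: 4.58
position: [0.6202, 0.1321, 0.1361]
tool_rot: [0.073, -3.14, -0.001]
ft_force: [0.8, -1.3, -1.9]
grip_width: 0.344
grip_force: 19.9
tool y deg 92.67638528563083 [0.62018375 0.13213478 0.13606314]
[[322.97769828 138.8293284 ]
 [249.80324799 -48.61244105]
 [396.65997043 -40.69595756]
 [324.34025773 153.47661645]]
```

View pics/w2.png

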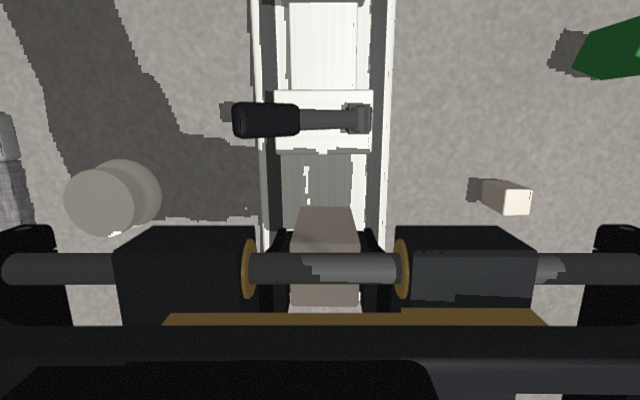

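The wrist view shows the stone held upright, jaw top front edge at row ~152 (cols 276-373), lever raised, and bed edges at (250,0)-(262,245) and (394,0)-(384,250).

```bash
python3 - <<'E'
from h import *
np.set_printoptions(precision=4,suppress=True)
c=dict(np.load("w2.npz"))
im=cv2.imread("pics/w2.png").mean(2)
print([im[r,240:270:2].astype(int).tolist() for r in (5,60,190)],[im[r,376:402:2].astype(int).tolist() for r in (5,60,190)])
e=back(c,[(251,5),(264,200),(394,5),(386,200)],.022)[:,:2];print(e)
print("yaw",np.degrees([np.arctan2(*(e[1]-e[0])[::-1]),np.arctan2(*(e[3]-e[2])[::-1])]))
j=back(c,[(276,153),(373,153)],.058)[:,:2];print("jaw",j,j.mean(0))
print("lever",back(c,[(235,120)],.13))
E
```

```text
[[156, 152, 155, 142, 71, 119, 219, 234, 235, 218, 75, 86, 85, 83, 83], [154, 153, 155, 155, 157, 80, 74, 192, 234, 234, 243, 87, 85, 84, 81], [79, 78, 79, 80, 86, 84, 80, 81, 80, 77, 99, 123, 122, 121, 47]] [[89, 86, 86, 85, 83, 91, 245, 241, 237, 227, 155, 151, 154], [90, 90, 91, 89, 96, 243, 240, 235, 223, 144, 152, 158, 156], [85, 80, 214, 237, 237, 235, 146, 149, 150, 145, 153, 158, 155]]
[[0.4743 0.0705]
 [0.6241 0.0801]
 [0.4694 0.177 ]
 [0.6193 0.185 ]]
yaw [3.6993 3.0392]
jaw [[0.5793 0.0951]
 [0.576  0.1651]] [0.5777 0.1301]
lever [[0.5558 0.0849 0.13  ]]
```

```bash
python3 -m crank '[[0,0.01,0,-0.2,0.001],[0,0.01,0,-0.35,0.001],[0,0.01,0,-0.4,0.001],[0,0.01,0,-0.4,0.001],[0,0.01,0,-0.4,0.001]]' && python3 -m crank '[[0,0,0,-0.02,0],[0,0,0,-0.02,0],[0,0,0,-0.025,0],[0,0,0,-0.025,0],[0,0,0,-0.025,0]]'
```

```text
time: 5.3
position: [0.6239, 0.1307, 0.0583]
tool_rot: [-0.082, 3.138, 0.001]
ft_force: [0.1, 0.3, -1.0]
grip_width: 0.345
grip_force: 19.9
time: 5.92
position: [0.6228, 0.1303, 0.0516]
tool_rot: [-0.082, 3.14, 0.0]
ft_force: [0.3, -0.1, -1.3]
grip_width: 0.343
grip_force: 19.9
```

```bash
python3 -m crank '[[0,0,0,-0.005,0],[0,0,0,-0.005,0],[0,0,0,-0.01,0],[0,0,0,-0.01,0]]' ; python3 -m crank '[[0,0,0,-0.005,0],[0,0,0,-0.005,0],[0,0,0,-0.005,0]]'
```

```text
time: 6.42
position: [0.6226, 0.1304, 0.0495]
tool_rot: [0.082, -3.14, -0.0]
ft_force: [0.0, 0.2, -1.3]
grip_width: 0.344
grip_force: 19.9
time: 6.8
position: [0.6228, 0.1304, 0.0487]
tool_rot: [-0.082, 3.14, 0.0]
ft_force: [0.4, 0.5, -0.4]
grip_width: 0.345
grip_force: 19.9
```

```bash
python3 -m crank '[[0,0,0,-0.003,0],[0,0,0,-0.003,0],[0,0,0,-0.003,0]]'; python3 -m crank '[[0,0,0,-0.002,0],[0,0,0,-0.002,0],[0,0,0,-0.002,0]]'
```

```text
time: 7.18
position: [0.6229, 0.1304, 0.0487]
tool_rot: [-0.082, 3.14, 0.0]
ft_force: [-2.6, 0.3, 5.8]
grip_width: 0.345
grip_force: 19.9
time: 7.55
position: [0.623, 0.1305, 0.0486]
tool_rot: [-0.082, 3.14, 0.001]
ft_force: [-3.1, -0.8, 7.6]
grip_width: 0.345
grip_force: 19.9
```

```bash
python3 -m crank '[[0.38,0,0,0,0],[0.45,0,0,0,0],[0.55,0,0,0,0],[0.6,0,0,0,0],[0.6,0,0,0,0]]'; python3 -m crank '[[0.6,0,0,0.05,0],[0.6,0,0,0.2,0],[0.6,0,0,0.4,0],[0.6,0,0,0.6,0],[0.6,0,0,0.6,0]]'; python3 - <<'E'
from h import *
for n in("scene","top"): cv2.imwrite(f"pics/{n}3.png",get_image(n)[:,:,::-1])
a=cv2.imread("pics/scene3.png")[190:320,265:425];b=cv2.imread("pics/top3.png")[135:265,220:310]
cv2.imwrite("pics/c3.png",np.hstack([cv2.resize(a,None,fx=3.1,fy=3.1,interpolation=3),cv2.resize(b,None,fx=3.1,fy=3.1,interpolation=3)]))
E
```

```text
time: 8.18
position: [0.6227, 0.1303, 0.0475]
tool_rot: [0.082, -3.141, -0.0]
ft_force: [0.2, 1.1, -1.1]
grip_width: 0.595
grip_force: 0.0
time: 8.8
position: [0.6255, 0.1308, 0.1728]
tool_rot: [-0.081, 3.132, 0.003]
ft_force: [1.6, -0.6, -0.6]
grip_width: 0.6
grip_force: 0.0
```

View pics/c3.png

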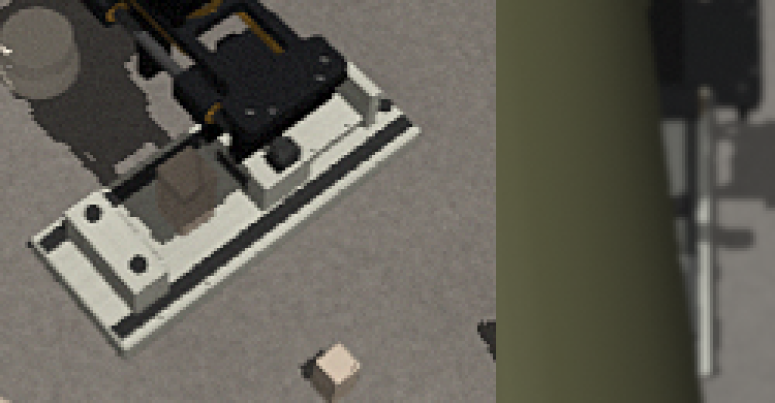

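The stone stands upright on the deck between jaw and block at crop (185,190), and the lever is still up. Next, fingers shut and behind the push plate.

```bash
python3 -m crank '[[0.3,-0.3,-0.01,0.05,0],[0,-0.6,-0.02,0.05,0],[0,-0.85,-0.035,0.05,0],[0,-1,-0.04,0.05,0],[0,-1,-0.04,0.05,0]]'; python3 -m crank '[[0,0,0,-0.1,0],[0,0,0,-0.3,0],[0,0,0,-0.5,0],[0,0,0,-0.6,0],[0,0,0,-0.6,0]]'; python3 - <<'E'
from h import *
for n in("scene","wrist"): cv2.imwrite(f"pics/{n}4.png",get_image(n)[:,:,::-1])
a=cv2.imread("pics/scene4.png")[190:320,265:425];b=cv2.imread("pics/wrist4.png")
cv2.imwrite("pics/c4.png",np.hstack([cv2.resize(a,None,fx=3,fy=3,interpolation=3),cv2.resize(b,(320,200))[:, :].repeat(1,0)]) if 0 else cv2.resize(a,None,fx=4.6,fy=4.6,interpolation=3))
E
```

```text
time: 9.52
position: [0.4202, 0.1222, 0.1765]
tool_rot: [0.084, -3.138, 0.0]
ft_force: [0.1, -0.3, -0.1]
grip_width: 0.116
grip_force: 0.0
time: 10.15
position: [0.4214, 0.1215, 0.0554]
tool_rot: [0.081, -3.136, 0.003]
ft_force: [-0.4, -0.9, 0.5]
grip_width: 0.003
grip_force: 0.0
```

View pics/c4.png

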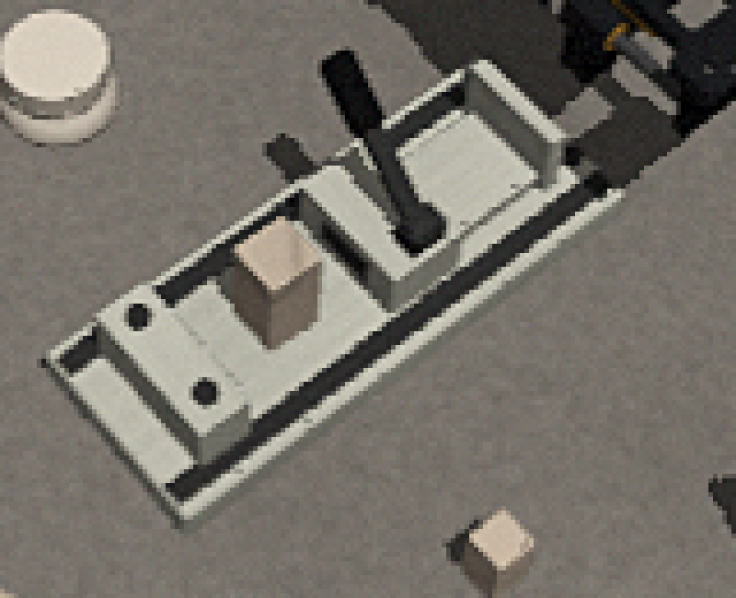

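The stone stands square and centred in the gap (crop (278,285)), lever up, and the fingers are behind the push plate at upper right. Lowering and approaching.

```bash
python3 -m crank '[[0,0,0,-0.06,0],[0,0,0,-0.085,0],[0,0.04,0,-0.085,0],[0,0.08,0,-0.085,0],[0,0.1,0.005,-0.085,0]]' 20; python3 -m crank '[[0,0.02,0,0,0],[0,0.04,0,0,0],[0,0.06,0,0,0],[0,0.06,0,0,0]]'
```

```text
time: 10.88
position: [0.4439, 0.1234, 0.0409]
tool_rot: [-0.081, 3.14, 0.0]
ft_force: [0.3, 0.5, 0.2]
grip_width: 0.005
grip_force: 0.0
time: 11.38
position: [0.4546, 0.1233, 0.0405]
tool_rot: [0.082, -3.14, 0.0]
ft_force: [-0.7, 0.3, -0.2]
grip_width: 0.006
grip_force: 0.5
```

```bash
python3 -m crank '[[0,0.02,0,0,0],[0,0.04,0.002,0,0],[0,0.05,0.0025,0,0],[0,0.05,0.0025,0,0]]'; python3 -m crank '[[0,0.02,0.001,0,0],[0,0.04,0.002,0,0],[0,0.05,0.0025,0,0],[0,0.05,0.0025,0,0]]'
```

```text
time: 11.88
position: [0.4626, 0.1237, 0.0402]
tool_rot: [0.082, -3.136, 0.001]
ft_force: [-5.9, -0.2, 4.0]
grip_width: 0.007
grip_force: 3.0
time: 12.38
position: [0.4725, 0.1242, 0.0401]
tool_rot: [0.082, -3.136, 0.001]
ft_force: [-6.7, -0.7, 5.0]
grip_width: 0.003
grip_force: 3.0
```

```bash
python3 -m crank '[[0,0.025,0.001,0,0],[0,0.05,0.0025,0,0],[0,0.07,0.0035,0,0],[0,0.08,0.004,0,0],[0,0.09,0.0045,0,0]]'; python3 -m crank '[[0,0.015,0.001,0,0],[0,0.03,0.0015,0,0],[0,0.045,0.0025,0,0],[0,0.06,0.003,0,0],[0,0.075,0.004,0,0]]'; python3 -m crank '[[0,0,0,0,0],[0,0,0,0,0]]'
```

```text
time: 13.0
position: [0.4897, 0.1251, 0.04]
tool_rot: [0.082, -3.134, 0.001]
ft_force: [-8.4, 0.3, 5.0]
grip_width: 0.004
grip_force: 4.0
time: 13.62
position: [0.5047, 0.1258, 0.04]
tool_rot: [0.082, -3.134, 0.001]
ft_force: [-8.1, -0.2, 5.2]
grip_width: 0.003
grip_force: 4.0
time: 13.88
position: [0.5052, 0.1258, 0.04]
tool_rot: [0.082, -3.135, 0.001]
ft_force: [-5.9, 0.0, 4.2]
grip_width: 0.002
grip_force: 3.2
```

```bash
python3 -m crank '[[0,0.01,0.0005,0,0],[0,0.02,0.001,0,0],[0,0.03,0.0015,0,0],[0,0.04,0.002,0,0]]'; for i in 1 ; do python3 -m crank '[[0,0.005,0,0,0],[0,0.01,0.0005,0,0]]'; done;  python3 -m crank '[[0,0.005,0,0,0],[0,0.01,0.0005,0,0]]'
```

```text
time: 14.38
position: [0.5127, 0.1262, 0.04]
tool_rot: [0.082, -3.134, 0.001]
ft_force: [-7.5, 0.1, 5.3]
grip_width: 0.003
grip_force: 4.0
time: 14.62
position: [0.5136, 0.1262, 0.04]
tool_rot: [0.082, -3.132, 0.002]
ft_force: [-11.4, -1.0, 10.0]
grip_width: 0.006
grip_force: 6.2
time: 14.88
position: [0.5135, 0.1263, 0.0399]
tool_rot: [0.082, -3.127, 0.002]
ft_force: [-18.1, -1.6, 15.2]
grip_width: 0.002
grip_force: 9.0
```

```bash
python3 - <<'E'
from h import *
im=get_image("scene")[:,:,::-1];cv2.imwrite("pics/s5.png",cv2.resize(im[210:310,275:375],None,fx=5,fy=5,interpolation=3))
E
```

```text
(no output)
```

View pics/s5.png

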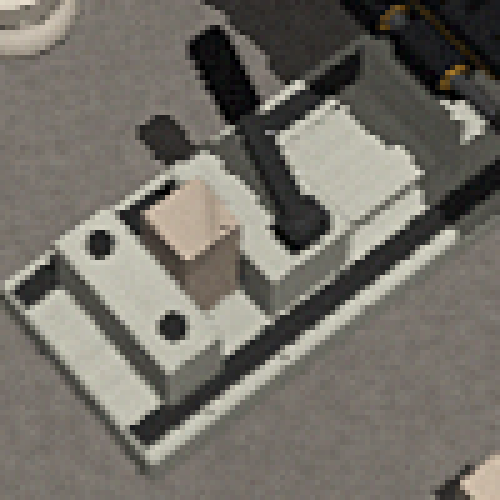

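The stone is pinched squarely between jaw and block (crop (195,240)) with the lever still up; the wrist force of 18 N means about 11 N on the stone. Backing off and locating the lever.

```bash
python3 -m crank '[[0,-0.01,0,0,0],[0,-0.03,-0.001,0,0],[0,-0.08,-0.004,0,0],[0,-0.15,-0.007,0,0],[0,-0.15,-0.007,0.2,0]]'; python3 -m crank '[[0,0,0,0.3,0],[0,0,0,0.55,0],[0,0,0,0.7,0],[0,0,0,0.7,0]]'; python3 - <<'E'
from h import *
np.set_printoptions(precision=4,suppress=True)
cs=get_calibration("scene");S=lambda p:np.array(p,float)/5+[275,210]
print("hub",back(cs,S([(305,218)]),.069),"tip mid",back(cs,S([(210,40)]),.13),"press",back(cs,S([(235,110)]),.11))
print("stone top",back(cs,S([(197,180),(240,222),(192,262),(143,215)]),.082).mean(0))
print("jaw front edge",back(cs,S([(272,280),(200,195)]),.058))
s=get_state();w=get_image("wrist");c=get_calibration("wrist");cv2.imwrite("pics/w6.png",w[:,:,::-1]);np.savez("w6.npz",**c);print(s["position"])
print(proj(c,[[.605,.155,.07],[.608,.09,.12]]))
E
```

```text
time: 15.55
position: [0.4854, 0.1244, 0.0781]
tool_rot: [0.083, -3.133, 0.003]
ft_force: [0.2, 0.1, 0.8]
grip_width: 0.005
grip_force: 0.0
time: 16.05
position: [0.4908, 0.1258, 0.2234]
tool_rot: [-0.082, 3.135, 0.003]
ft_force: [-0.3, -0.7, 0.7]
grip_width: 0.007
grip_force: 0.0
hub [[0.6111 0.155  0.069 ]] tip mid [[0.6148 0.0911 0.13  ]] press [[0.619  0.1147 0.11  ]]
stone top [0.6542 0.1339 0.082 ]
jaw front edge [[0.6363 0.1659 0.058 ]
 [0.6368 0.1149 0.058 ]]
[0.4908 0.1258 0.2234]
[[346.9179 296.6406]
 [278.8875 325.6488]]
```

```bash
python3 -m crank '[[0,0.25,-0.04,0,0],[0,0.5,-0.08,0,0],[0,0.585,-0.08,-0.1,0],[0,0.585,-0.08,-0.25,0],[0,0.585,-0.08,-0.33,0]]'; python3 -m crank '[[0,0,0,0,0],[0,0,0,0,0]]'; python3 - <<'E'
from h import *
im=get_image("scene")[:,:,::-1];a=cv2.resize(im[190:310,275:395],None,fx=4,fy=4,interpolation=3)
w=get_image("wrist")[:,:,::-1];b=cv2.resize(w[150:400,200:440],None,fx=1.3,fy=1.3,interpolation=3)
b=cv2.copyMakeBorder(b,0,480-b.shape[0],0,0,0);cv2.imwrite("pics/s7.png",np.hstack([a,b]))
s=get_state();print(s["position"],proj(get_calibration("scene"),[s["position"],[.608,.112,.11]])*4-[1100,760])
E
```

```text
time: 16.73
position: [0.6045, 0.1088, 0.1507]
tool_rot: [0.082, -3.135, 0.002]
ft_force: [-0.4, 0.3, 0.3]
grip_width: 0.006
grip_force: 0.0
time: 16.98
position: [0.607, 0.1094, 0.1555]
tool_rot: [-0.082, 3.139, 0.001]
ft_force: [0.0, 0.6, 0.7]
grip_width: 0.004
grip_force: 0.0
[0.60742815 0.10946476 0.15607675] [[201.644958   100.76985112]
 [201.82415876 153.96870494]]
```

View pics/s7.png

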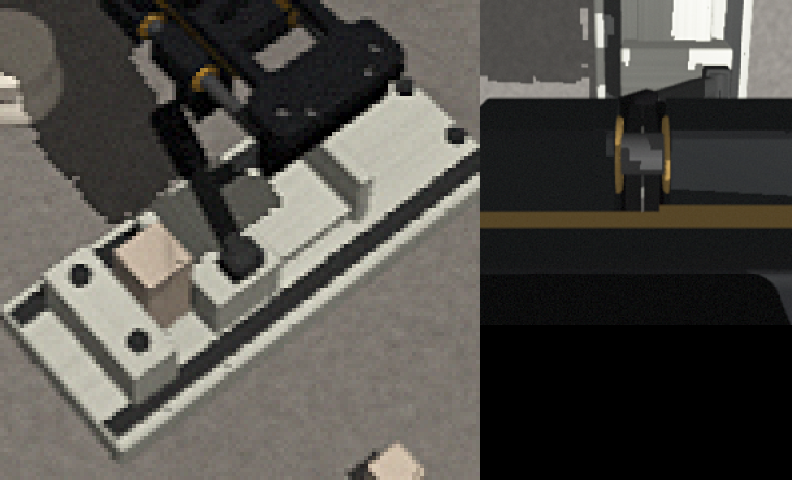

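Both views show the lever up with the fingers above it; its shaft centre at the press height is at about (192,154), against a predicted (202,154), so shift about +3 mm in x. The stone is still against the block. Pressing along the arc.

```bash
python3 -m crank '[[0,0.015,0,-0.06,0],[0,0.015,0,-0.12,0],[0,0.015,0,-0.17,0],[0,0.015,-0.005,-0.2,0],[0,0.015,-0.01,-0.23,0]]'; python3 -m crank '[[0,0,-0.005,-0.025,0],[0,0,-0.01,-0.05,0],[0,0,-0.015,-0.075,0],[0,0,-0.02,-0.1,0]]'
```

```text
time: 17.7
position: [0.6101, 0.1071, 0.1088]
tool_rot: [-0.082, 3.14, 0.0]
ft_force: [-1.1, -0.1, 4.8]
grip_width: 0.007
grip_force: 2.0
time: 18.2
position: [0.61, 0.1021, 0.0886]
tool_rot: [-0.081, 3.14, -0.002]
ft_force: [-1.1, -1.9, 4.9]
grip_width: 0.004
grip_force: 2.2
```

```bash
python3 -m crank '[[0,0,-0.005,-0.025,0],[0,0,-0.01,-0.05,0],[0,0,-0.015,-0.07,0],[0,0,-0.015,-0.08,0]]'; python3 -m crank '[[0,0,0,-0.005,0],[0,0,0,-0.01,0],[0,0,0,-0.01,0]]'
```

```text
time: 18.7
position: [0.6096, 0.0992, 0.0722]
tool_rot: [0.081, -3.14, 0.001]
ft_force: [-0.6, -3.4, 4.2]
grip_width: 0.004
grip_force: 2.3
time: 19.08
position: [0.6098, 0.1001, 0.0708]
tool_rot: [-0.082, 3.14, -0.0]
ft_force: [-0.5, -4.1, 5.4]
grip_width: 0.007
grip_force: 2.7
```

```bash
python3 -m crank '[[0,0,0,-0.005,0],[0,0,0,-0.005,0],[0,0,0,-0.005,0]]';python3 -m crank '[[0,0,0,-0.005,0],[0,0,0,-0.005,0],[0,0,0,-0.005,0]]'
```

```text
time: 19.45
position: [0.6099, 0.1001, 0.0707]
tool_rot: [-0.082, 3.14, 0.0]
ft_force: [-2.4, -3.8, 9.6]
grip_width: 0.006
grip_force: 4.9
time: 19.82
position: [0.6099, 0.1001, 0.0706]
tool_rot: [-0.082, 3.14, 0.0]
ft_force: [-5.8, -3.7, 14.3]
grip_width: 0.008
grip_force: 7.1
```

The hard stop is reached at 70.6 mm, matching the locked height. Retreat and check numerically, as my ten views are used up.

```bash
python3 -m crank '[[0,0,0,0.05,0],[0,0,0,0.2,0],[0,0,0,0.5,0],[0,0,0,0.7,0],[0,0,0,0.8,0]]'; python3 -m crank '[[0,-0.5,0,0.2,0],[0,-0.5,0,0.2,0],[0,-0.5,0,0.2,0],[0,-0.5,0,0.2,0]]'; python3 - <<'E'
from h import *
im=get_image("scene")[:,:,::-1];cv2.imwrite("pics/s8.png",im);c=get_calibration("scene")
old=cv2.imread("pics/s5.png")
new=cv2.resize(im[210:310,275:375],None,fx=5,fy=5,interpolation=3)
for n,p in(("old",old),("new",new)):
    p=p.astype(int);m=((p[:,:,2]-p[:,:,0]>18)&(p.min(2)>110)).astype(np.uint8)[150:320,120:260]
    k=cv2.connectedComponentsWithStats(m);i=1+np.argmax(k[2][1:,4]);print(n,"stone top",k[2][i],k[3][i])
    d=(p.max(2)<45)[20:250,170:340];print(" dark",d.sum(),np.argwhere(d).mean(0),np.argwhere(d).min(0)+[20,170])
    for y in range(20,260,20): print("".join("#" if p[y,x].max()<50 else "." for x in range(150,360,5)))
print("locked tip at",(proj(c,[[.611,.061,.067],[.611,.155,.067]])-[275,210])*5)
print(get_state()["ft_force"],get_state()["position"])
E
```

```text
time: 20.45
position: [0.6106, 0.1023, 0.2313]
tool_rot: [-0.085, 3.137, 0.004]
ft_force: [-0.8, -0.1, -0.2]
grip_width: 0.006
grip_force: 0.0
time: 20.95
position: [0.51, 0.1012, 0.2683]
tool_rot: [-0.084, 3.14, 0.001]
ft_force: [0.4, 0.6, 0.4]
grip_width: 0.001
grip_force: 0.0
old stone top [  25   25  100   85 4600] [71.83695652 68.0326087 ]
 dark 8600 [92.59593023 85.88081395] [ 20 170]
................####..##.###....#....#...#
........########.....###...#.##.#.....##..
.........#########......###..##.#.....####
...........#########.......#....#########.
.............#########.....#######........
#####...........###.###.####..............
#.#.#.##...........##.###.................
...#.................##.###...............
....#..................##.###.............
#........................########.........
..........................##.....###......
...........................#####..........
new stone top [  25   25  100   85 4550] [72.         68.15384615]
 dark 7675 [113.72638436  78.53094463] [ 20 170]
..........................##.#..#####.#.#.
............................####......#...
...............................###....####
..#########......................#######..
....##########.............#######........
.####..##########......#####..............
####..##...####...##......................
...##...........###.#.##..................
....###.............###.####..............
#......................###..#######.......
..........................####..#####.....
.............................###..........
locked tip at [[175.84468799  68.80920405]
 [305.0080615  220.16389613]]
[ 0.67538132 -0.29212311  0.28267353] [0.51010978 0.1008356  0.26791698]
```

Lever lies at its locked position, the stone has not moved, and the robot is clear. Handing in.

```bash
python3 -c "
from bench import close_job;print(close_job())"
```

```text
the job is handed in; nothing more can be done
None
```

I stood the tall stone in the clamp, pinched it against the stop block (18 N total push), pressed the lever down to its hard stop and handed the job in at about 21 s; the final camera check showed the lever down and the stone unmoved, but no verdict was returned.

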